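Set two turned pieces on the spray stand and give them a burst of lacquer

TASK

Get the two turned wooden pieces ready for lacquer: stand the tall vase upright on the higher round plinth, the one farther from the spray can, and the small lidded jar upright on the lower plinth nearer the can, each wholly on its plinth and set down without dropping it or tipping it over. Only when both stand there by themselves, press the can's nozzle cap fully down for at least half a second and let it spring back up. Leave both pieces standing on their plinths, and do not disturb the other things on the bench.

Things in the scene. Friction and masses are not known exactly. Their poses are not given: they have to be found in the camera images.
- vase: The tall vase: turned from bare pale wood, bottle-shaped, 140 mm tall. Foot 42 mm across, straight body 48 mm across from 12 to 62 mm up, then a shoulder and a straight neck 24 mm across from 92 mm up to the top. Loose, 0.1 to 0.2 kg, starts upright on the bench. Origin at the centre of its underside, z up its axis; round.
- jar: The small lidded jar: turned from bare pale wood, 76 mm tall. Straight body 54 mm across from the bench to 52 mm up, a low domed lid (fast to it) with a small knob 18 mm across on top. Loose, 0.08 to 0.17 kg, starts upright on the bench. Origin at the centre of its underside, z up its axis; round.
- stand: Spray stand, fixed: plywood board 120 x 410 mm, 12 mm thick, with two round plinths and a clamped spray can in a row along its y. Origin on the bench under the lower plinth; z up, y towards the can. Lower plinth at y = 0, higher at y = -125 mm; aluminium can at y = +140 mm, 52 mm across, to 142 mm above the bench, nozzle cap above it. Board from y = -193 to +217 mm.
- pad_near (a point): Centre of the flat top of the lower plinth, nearer the can: a round wooden disc 90 mm across, its top 30 mm above the bench. z up.
- pad_far (a point): Centre of the flat top of the higher plinth, farther from the can: 90 mm across, its top 50 mm above the bench. z up.
- nozzle_top (a point): Centre of the top of the can's white nozzle cap, a cylinder 23 mm across and 20 mm high, 164 mm above the bench when up. It moves down with the cap.
- nozzle (a joint): Travel of the nozzle cap: 0 up, 0.006 m fully down; a spring pushes it back up (about 1.5 N to start, 5.6 N fully down).
- glue: Bystander among the pieces: white plastic glue bottle, 52 mm across, 120 mm tall. Origin under its centre.
- holder: Bystander among the pieces: turned pale-wood candle holder, a low open cup 60 mm across and 36 mm tall. Origin under its centre.
- block: Bystander: cork sanding block 65 x 110 x 40 mm. Origin under its centre.
Not all that is in view belongs to the job. What is shaped like the vase but blue is not meant. What is shaped like the jar but red or turquoise is not meant.

How it is judged (in metres and radians):
On the way, in this order (a step that is already met when the one before it is completed fails the run):
1. the vase stands upright on the higher plinth and the jar on the lower one, both let go and still (horizontal distance between vase and pad_far below 0.025 m and z of vase in the frame of pad_far between -0.005 and 0.005 m and angle between each of vase, jar's own z axis and vertical below 0.1 rad and horizontal distance between jar and pad_near below 0.02 m and z of jar in the frame of pad_near between -0.005 and 0.005 m and contact force between the fingers and vase below 0.05 N and contact force between the fingers and jar below 0.05 N and linear speed of each of vase, jar below 0.02 m/s), for 0.2 s.
2. the nozzle cap is held fully down while both stand there (value of joint nozzle above 0.0048 m and horizontal distance between vase and pad_far below 0.025 m and z of vase in the frame of pad_far between -0.005 and 0.005 m and angle between each of vase, jar's own z axis and vertical below 0.1 rad and horizontal distance between jar and pad_near below 0.02 m and z of jar in the frame of pad_near between -0.005 and 0.005 m), for 0.3 s.
At the end, for the whole second after the job is handed in: The vase stands on the higher plinth (underside at its top within 5 mm, axis within 25 mm of its centre, tilt below 0.1 rad), the jar on the lower plinth (the same, within 20 mm of its centre), both released and at rest, and the nozzle cap is up again (below 1.5 mm) (all of step 1 and value of joint nozzle below 0.0015 m); the robot touches nothing.
It fails at once if the nozzle is pressed (over 3 mm) before both pieces stand released on their plinths (value of joint nozzle above 0.003 m and not (horizontal distance between vase and pad_far below 0.025 m and z of vase in the frame of pad_far between -0.005 and 0.005 m and angle between each of vase, jar's own z axis and vertical below 0.1 rad and horizontal distance between jar and pad_near below 0.02 m and z of jar in the frame of pad_near between -0.005 and 0.005 m and contact force between the fingers and vase below 0.05 N and contact force between the fingers and jar below 0.05 N)).
It fails at once if the vase or the jar is tipped over (over 0.7 rad) (angle between any of vase, jar's own z axis and vertical above 0.7 rad).
It fails at once if the vase or the jar is dropped: falls freely by more than about 10 mm (over 0.45 m/s while no finger touches it) ((linear speed of vase above 0.45 m/s and contact force between the fingers and vase below 0.02 N) or (linear speed of jar above 0.45 m/s and contact force between the fingers and jar below 0.02 N)).
It fails at once if the glue bottle, candle holder or sanding block is moved by more than 30 mm (distance of any of glue, holder, block from where it was at the start of the episode above 0.03 m).
It fails at once if the glue bottle or the candle holder is knocked over (angle between any of glue, holder's own z axis and vertical above 0.6 rad).
It also fails if it takes over 69 s, if anything falls off the work surface, if the arm or the gripper's body presses on something with over 40 N, if the wrist force passes 120 N, or if a joint passes its speed limit or range.

ROBOT

A 6-joint arm with a two-finger parallel gripper is mounted at the origin on the work surface. World frame = base frame: x ahead of the robot, y to its left, z up, the work surface at z = 0. Lengths are in mm, angles in rad, forces in N, time in s.
With the tool pointing down it reaches from about 350 to 875 mm from the base axis. Payload 4.2 kg.
Tool frame: the origin (TCP) lies on the mounting face of the last link; the fingertips stand 173 mm ahead of it and the grasp point (between the pads) lies 155 mm ahead of it; z points along the fingers, y is the line along which they close (so a half turn about z gives the same grasp; the last joint's range is limited). The gripper opens to 85 mm and grips with 20 to 120 N. Pads are 22 mm wide; open, the fingers measure 114 mm over their backs; the gripper's body (76 mm by 85 mm) begins 54 mm behind the grasp point. The pads swing forward as they close: fully open they stand 13 mm farther back than shut.
Start: joints at [-0.918, 0.385, 0.008, 0, -1.194, -0.259], TCP at [239.826, -577.134, 404.712] pointing down, gripper open.
Joint ranges: [-3.14, 3.14], [-1.21, 2.06], [-1.07, 1.41], [-3.16, 2.05], [-2.99, -0.16], [-3.1, 3.1]. Speed limits (rad/s): [2.79, 2.79, 3.14, 3.14, 3.14, 3.14].

INTERFACE

Orientations are given as a unit quaternion [x, y, z, w].
In Python, from bench import arm gives the robot as it stands. The module is installed in compiled form; this text tells all that it offers.
- The arm moves only by the tool move_arm, never from a script. Its arguments are lists of equal length, an entry for each row: "fingers": the finger opening in mm, from 0 to 85.4; "travel": the shift along the tool's x, y, z in mm, a list of three; "dr": the turn, a rotation vector about the tool's x, y, z in rad, a list of three. A call has 1 to 10 rows; each row is the pose to reach, as a shift and turn from the pose commanded when the call began, along the tool's axes at that moment; what a row does not reach only later rows make up. A row lasts 1/10 s, in which the tool goes at most 50 mm and 8.59 degrees, less where a joint would pass 70% of its speed; a pose out of reach is approached as far as the arm can. A call with a gripper value outside its range is refused whole. The fingers move at their own pace and stop on an object; the grip force is fixed at half the most. Time passes only in rows, so rows that repeat a pose let the fingers close. It gives the time, the measured TCP pose, the force, the opening and the grip force at its end, in the units of the state.
- arm.read_state(): the state, without advancing time (a new reading comes with each control period).
- arm.get_image(name): name is "side" or "top"; returns the picture (480x640x3 uint8, red, green, blue); there is no depth.
- arm.camera_model(name): a dict with "intrinsics" (3x3 intrinsics, pixels), "pose" (4x4, takes a point from camera to world coordinates). Camera axes: x right, y up, looking along -z (the intrinsics and any distortion apply to the point x, -y, -z); pixel columns grow to the right and rows downward; lengths in mm; the calibration is good to about 2 mm. A picture is of the moment at which its call begins. camera_model takes no time and is no camera call.
- arm.job_done(): hands the job in; it is judged then, once.
The state is a dict: "clock": time; "joints": joint angles; "joint_vel": joint speeds; "joint_efforts": joint torques, N m; "position": TCP position; "ee_rot": TCP orientation; "contact_force": force on the tool from outside, world axes, zero at the start; "wrist_torque": the same for the moment, N m; "gripper_width": finger opening in mm; "grasp_force": force on a finger pad.
Only numpy, scipy, OpenCV 4.12 (cv2) and the standard library are available. Lean on these libraries where they do the work, as an engineer would, in place of code of your own. Each camera call takes 0.05 s, during which the arm holds its last target. There are 200 camera calls.

## Working session

There is one attempt and no reset: what is moved stays moved. The work goes in short steps, Python scripts to look and compute and a tool call to move; the robot and the scene stay as the last step left them, time stands still between calls to the robot, and variables do not carry over. Pictures are saved under pics/ and viewed, at most 10 in all, crops included, and the job is handed in when it is done.

Besides the shell and the picture viewer there is one more tool, called after ">>>" as name(argument=value, ...) on one line, values as JSON. move_arm: Moves the arm, as the interface text tells. Its arguments: {"type":"object","properties":{"fingers":{"type":"array","items":{"type":"number"}},"travel":{"type":"array","items":{"type":"array","items":{"type":"number"}}},"dr":{"type":"array","items":{"type":"array","items":{"type":"number"}}}},"required":["fingers","travel","dr"]}

```bash
mkdir -p pics && python3 - <<'E'
from bench import arm
import cv2
s=arm.read_state();print(s['clock'],s['position'],s['ee_rot'],s['gripper_width'])
for n in("top","side"):
    cv2.imwrite(f"pics/{n}0.png",arm.get_image(n)[:,:,::-1]);m=arm.camera_model(n);print(n,m)
E
```

```text
0.0 [ 239.75911209 -576.94630911  403.6257895 ] [-1.95523322e-01  9.80698440e-01  1.06543266e-03 -2.53253302e-04] 85.5324435197871
top {'intrinsics': array([[511.63340734,   0.        , 324.5618998 ],
       [  0.        , 511.63340734, 233.39365375],
       [  0.        ,   0.        ,   1.        ]]), 'pose': array([[-3.86638528e-03,  9.96948359e-01, -7.79680714e-02,
         3.99178772e+02],
       [-9.99958801e-01, -3.21415246e-03,  8.48914122e-03,
        -6.05828273e+01],
       [ 8.21263414e-03,  7.79976814e-02,  9.96919713e-01,
         1.14682482e+03],
       [ 0.00000000e+00,  0.00000000e+00,  0.00000000e+00,
         1.00000000e+00]])}
side {'intrinsics': array([[578.15130203,   0.        , 324.39483908],
       [  0.        , 578.15130203, 251.46479537],
       [  0.        ,   0.        ,   1.        ]]), 'pose': array([[-8.82201424e-01,  2.49462230e-01, -3.99361044e-01,
        -3.25436577e+00],
       [-4.70862626e-01, -4.61955866e-01,  7.51588428e-01,
         8.75526148e+02],
       [ 3.00574807e-03,  8.51096571e-01,  5.25000564e-01,
         7.63617307e+02],
       [ 0.00000000e+00,  0.00000000e+00,  0.00000000e+00,
         1.00000000e+00]])}
```

View pics/top0.png

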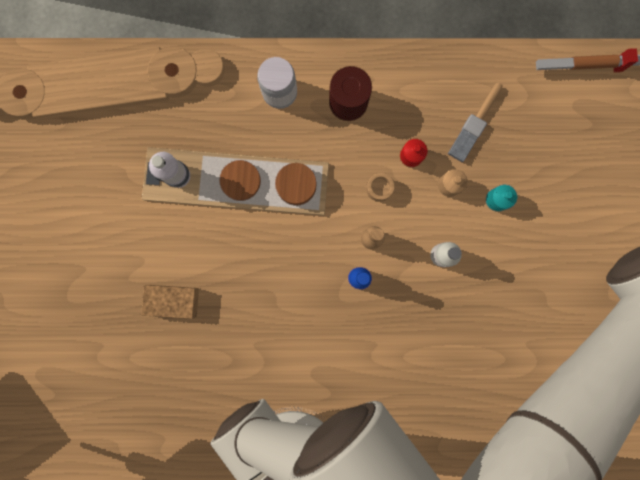

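View pics/side0.png

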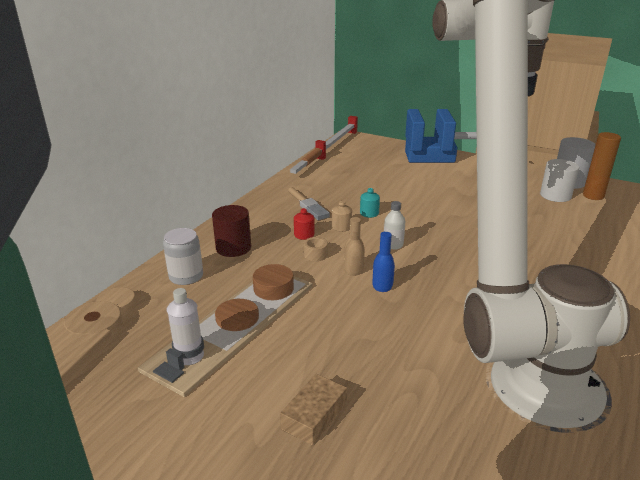

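The top view shows the vase at (373,236), the jar at (454,181), the lower plinth at (240,180), the higher plinth at (296,184) and the nozzle at (158,160). The decoys are blue (360,278), red (414,152) and turquoise (502,197). I'll enlarge for precise pixels.

```bash
python3 - <<'E'
import cv2
t=cv2.imread('pics/top0.png')
cv2.imwrite('pics/c1.png',cv2.resize(t[120:300,340:540],None,fx=4,fy=4,interpolation=cv2.INTER_CUBIC)[:600])
cv2.imwrite('pics/c2.png',cv2.resize(t[130:230,135:335],None,fx=4,fy=4,interpolation=cv2.INTER_CUBIC))
s=cv2.imread('pics/side0.png')
cv2.imwrite('pics/c3.png',cv2.resize(s[180:300,280:420],None,fx=5,fy=5,interpolation=cv2.INTER_CUBIC))
E
```

```text
(no output)
```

View pics/c1.png

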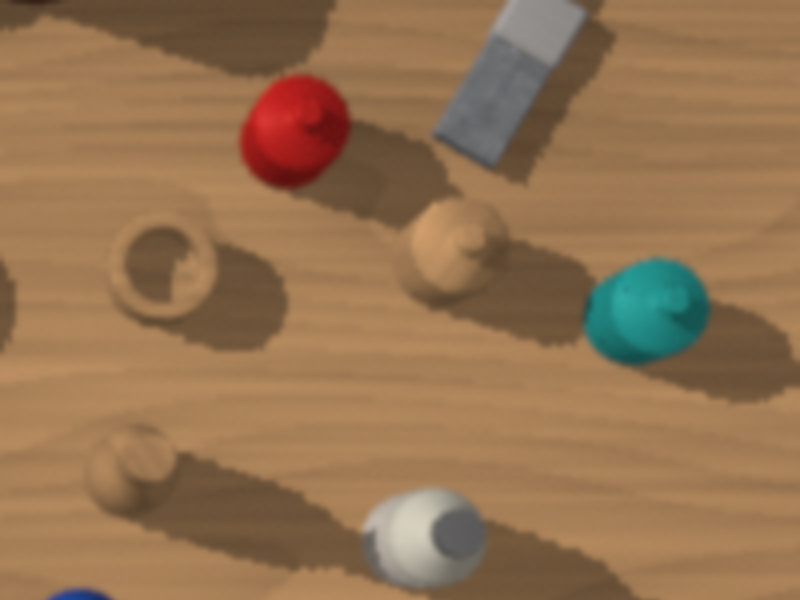

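View pics/c2.png

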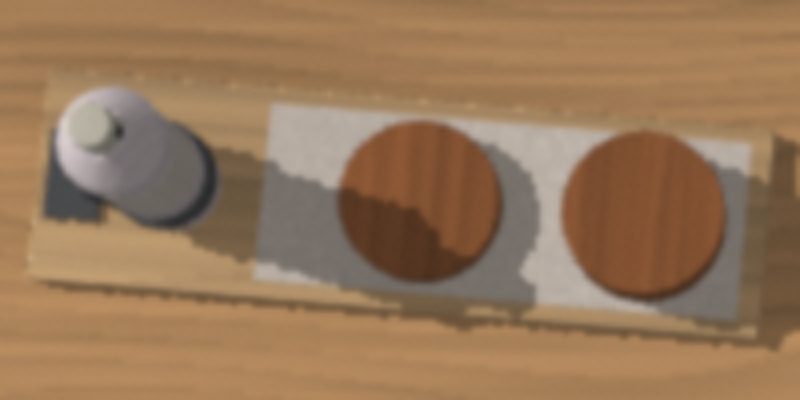

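View pics/c3.png

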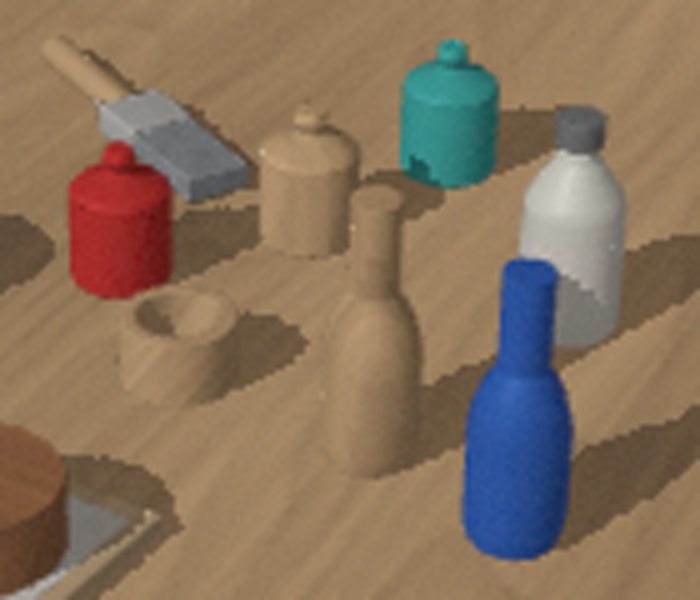

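In the crops, the vase rim centre is at (377.2,233.5), the jar knob at (458.7,180.2), and the lower and higher plinth tops at (240.2,180.2) and (296,183.5). The nozzle top is at (158,161.5). In the side view the vase rim is at (355.8,219.6) and the jar knob at (341.8,202.2).

```bash
cat > h.py <<'E'
from bench import arm
import numpy as np
from scipy.spatial.transform import Rotation as R
def ray(n,u,v):
    m=arm.camera_model(n);K,P=m['intrinsics'],m['pose']
    d=np.array([(u-K[0,2])/K[0,0],-(v-K[1,2])/K[1,1],-1]);return P[:3,3],P[:3,:3]@d
def at(n,u,v,z):
    o,d=ray(n,u,v);return o+d*(z-o[2])/d[2]
def proj(n,p):
    m=arm.camera_model(n);K,P=m['intrinsics'],m['pose']
    q=P[:3,:3].T@(np.array(p)-P[:3,3]);return K[0,2]-K[0,0]*q[0]/q[2],K[1,2]+K[1,1]*q[1]/q[2]
def rel(target,rotvec_z=None):
    "tool-frame shift from the present TCP to a world point for the TCP"
    s=arm.read_state();r=R.from_quat(s['ee_rot']);return r.inv().apply(np.array(target)-s['position'])
E
python3 - <<'E'
from h import *
np.set_printoptions(precision=1,suppress=True)
T={'vase':(377,233.4,140),'jarknob':(458.5,180.1,75),'jarlid':(454.5,181.7,53),'low':(240.1,180.1,30),'high':(295.9,183.4,50),'noz':(157.9,161.4,164),'holder':(380.4,186.5,36),'glue':(454.5,253,120),'red':(419.5,148,75),'turq':(509.7,194,75),'blue':(362,276,140)}
for k,(u,v,z) in T.items():
    p=at('top',u,v,z);print(k,p,'in side',np.array(proj('side',p)))
print('vase side',at('side',355.7,219.5,140),'jar side',at('side',341.7,202.4,75))
r=R.from_quat(arm.read_state()['ee_rot']);print(r.as_matrix())
E
```

```text
vase [ 477.6 -172.8  140. ] in side [354.3 219. ]
jarknob [ 595.6 -354.5   75. ] in side [342.9 201.6]
jarlid [ 596.1 -351.8   53. ] in side [342.1 209.4]
low [605.  115.7  30. ] in side [237.1 310.1]
high [593.8  -8.3  50. ] in side [273.4 274.2]
noz [617.4 254.4 164. ] in side [180.2 290. ]
holder [ 588.9 -193.    36. ] in side [315.7 242.5]
glue [ 439.1 -330.5  120. ] in side [395.9 202.8]
red [ 665.  -272.9   75. ] in side [304.7 208.4]
turq [ 565.5 -462.6   75. ] in side [370.2 188.4]
blue [ 393.8 -142.3  140. ] in side [383.1 233.7]
vase side [ 473.7 -172.1  140. ] jar side [ 596.3 -348.9   75. ]
[[-0.9 -0.4 -0. ]
 [-0.4  0.9  0. ]
 [ 0.   0.  -1. ]]
```

```bash
python3 - <<'E'
from h import *
np.set_printoptions(precision=1,suppress=True)
print(rel([596,-351,300]),rel([596,-351,190]))
E
```

```text
[-415.7   71.9  103.8] [-415.7   71.7  213.8]
```

>>> move_arm(fingers=[85,85,85,85,85,85,85,85,85,85], travel=[[-42,7,10],[-83,14,20],[-125,22,30],[-166,29,40],[-208,36,50],[-250,43,60],[-291,50,70],[-333,58,80],[-374,65,94],[-416,72,104]], dr=[[0,0,0],[0,0,0],[0,0,0],[0,0,0],[0,0,0],[0,0,0],[0,0,0],[0,0,0],[0,0,0],[0,0,0]])

```text
clock: 1.1
position: [597.4, -349.8, 299.2]
ee_rot: [-0.196, 0.981, 0.001, -0.001]
contact_force: [0.8, -1.0, -0.5]
gripper_width: 85.3
grasp_force: 0.0
```

>>> move_arm(fingers=[85,85,85,85,85,40,40,40,40,40], travel=[[0,0,30],[0,0,60],[0,0,90],[0,0,109],[0,0,109],[0,0,109],[0,0,109],[0,0,109],[0,0,109],[0,0,109]], dr=[[0,0,0],[0,0,0],[0,0,0],[0,0,0],[0,0,0],[0,0,0],[0,0,0],[0,0,0],[0,0,0],[0,0,0]])

```text
clock: 2.1
position: [597.1, -351.3, 194.0]
ee_rot: [-0.196, 0.981, -0.001, 0.002]
contact_force: [0.4, 0.5, 5.4]
gripper_width: 51.8
grasp_force: 63.5
```

```bash
python3 - <<'E'
from h import *
import cv2
np.set_printoptions(precision=1,suppress=True)
s=arm.read_state();print(s['position'],s['gripper_width'],s['grasp_force'],s['contact_force'])
t=arm.get_image('side')[:,:,::-1];cv2.imwrite('pics/g1.png',cv2.resize(t[120:320,230:430],None,fx=3,fy=3))
E
```

```text
[ 597.1 -351.3  194. ] 51.83093500309474 63.52617634751368 [0.4 0.5 5.4]
```

View pics/g1.png

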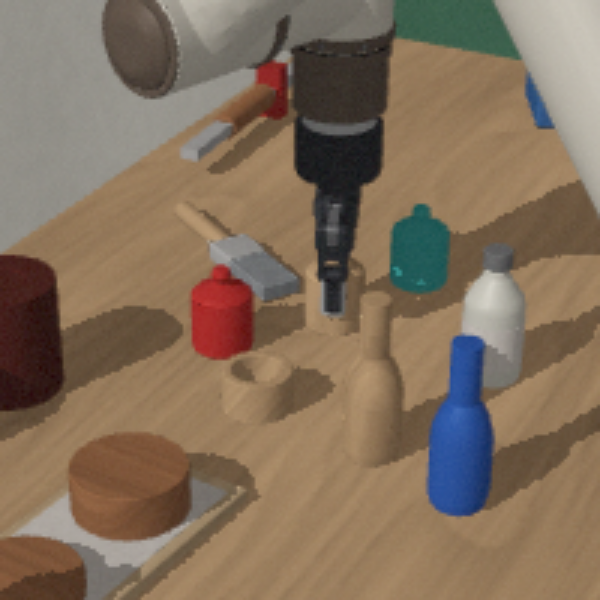

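The fingers are on the jar's body: opening 51.8 mm, force 63 N. Lift, then carry it to the lower plinth.

```bash
python3 - <<'E'
from h import *
np.set_printoptions(precision=1,suppress=True)
print(rel([605,115.7,194]))
E
```

```text
[-186.7  428.1   -0.7]
```

>>> move_arm(fingers=[40,40,40,40,40,40], travel=[[0,0,-10],[0,0,-30],[0,0,-55],[0,0,-80],[0,0,-95],[0,0,-100]], dr=[[0,0,0],[0,0,0],[0,0,0],[0,0,0],[0,0,0],[0,0,0]])

```text
clock: 2.75
position: [596.4, -351.1, 293.8]
ee_rot: [-0.196, 0.981, -0.001, 0.001]
contact_force: [-0.1, -1.0, -0.3]
gripper_width: 51.7
grasp_force: 62.9
```

>>> move_arm(fingers=[40,40,40,40,40,40,40,40,40,40], travel=[[-5,10,0],[-13,30,0],[-24,55,0],[-35,80,0],[-46,105,0],[-57,130,0],[-68,155,0],[-78,180,0],[-89,205,0],[-100,230,0]], dr=[[0,0,0],[0,0,0],[0,0,0],[0,0,0],[0,0,0],[0,0,0],[0,0,0],[0,0,0],[0,0,0],[0,0,0]])

```text
clock: 3.75
position: [599.6, -98.5, 289.8]
ee_rot: [-0.196, 0.981, 0.001, -0.002]
contact_force: [0.2, 0.2, -2.1]
gripper_width: 52.2
grasp_force: 62.9
```

>>> move_arm(fingers=[40,40,40,40,40,40,40,40,40,40], travel=[[-11,25,0],[-22,50,0],[-33,75,0],[-44,100,0],[-55,125,0],[-66,150,0],[-76,172,0],[-83,190,0],[-87,198,0],[-87,198,0]], dr=[[0,0,0],[0,0,0],[0,0,0],[0,0,0],[0,0,0],[0,0,0],[0,0,0],[0,0,0],[0,0,0],[0,0,0]])

```text
clock: 4.75
position: [604.3, 117.1, 290.4]
ee_rot: [-0.196, 0.981, -0.0, -0.001]
contact_force: [0.4, -0.1, -1.0]
gripper_width: 52.0
grasp_force: 63.0
```

```bash
python3 - <<'E'
from h import *
import cv2
np.set_printoptions(precision=1,suppress=True)
print(rel([605,115.7,228]))
t=arm.get_image('side')[:,:,::-1];cv2.imwrite('pics/g2.png',cv2.resize(t[150:400,130:380],None,fx=2.4,fy=2.4))
E
```

```text
[-0.2 -1.6 62.4]
```

View pics/g2.png

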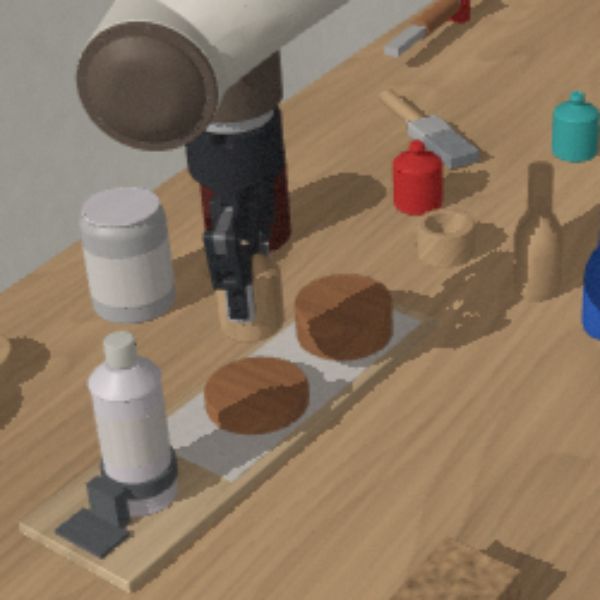

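The jar hangs upright above the lower plinth at about (250,300) in the crop. Lower it.

>>> move_arm(fingers=[40,40,40,40,40,40,40], travel=[[0,-1,15],[0,-1,32],[0,-1,48],[0,-1,56],[0,-1,60],[0,-1,62],[0,-1,62]], dr=[[0,0,0],[0,0,0],[0,0,0],[0,0,0],[0,0,0],[0,0,0],[0,0,0]])

```text
clock: 5.5
position: [605.4, 114.9, 230.0]
ee_rot: [-0.196, 0.981, 0.0, 0.0]
contact_force: [-1.3, 0.5, -1.6]
gripper_width: 52.0
grasp_force: 62.9
```

>>> move_arm(fingers=[40,40,40,40], travel=[[0,0,1],[0,0,2],[0,0,3],[0,0,3]], dr=[[0,0,0],[0,0,0],[0,0,0],[0,0,0]])

```text
clock: 5.9
position: [605.1, 115.1, 226.7]
ee_rot: [-0.196, 0.981, 0.0, -0.0]
contact_force: [-0.0, 0.3, -2.2]
gripper_width: 52.1
grasp_force: 62.9
```

>>> move_arm(fingers=[40,40,40,40], travel=[[0,0,1],[0,0,2],[0,0,2],[0,0,2]], dr=[[0,0,0],[0,0,0],[0,0,0],[0,0,0]])

```text
clock: 6.3
position: [605.2, 115.1, 224.6]
ee_rot: [-0.196, 0.981, -0.0, -0.0]
contact_force: [-0.5, -1.1, -1.5]
gripper_width: 52.5
grasp_force: 62.9
```

>>> move_arm(fingers=[40,40,40], travel=[[0,0,1],[0,0,1.5],[0,0,1.5]], dr=[[0,0,0],[0,0,0],[0,0,0]])

```text
clock: 6.6
position: [605.2, 115.1, 224.0]
ee_rot: [-0.196, 0.981, -0.0, 0.0]
contact_force: [-2.7, 0.1, 4.4]
gripper_width: 51.6
grasp_force: 63.6
```

Contact: the force has turned to +4.4 N. Release and rise.

>>> move_arm(fingers=[56,62,70,80,85,85,85,85,85,85], travel=[[0,0,0],[0,0,0],[0,0,0],[0,0,0],[0,0,0],[0,0,0],[0,0,-15],[0,0,-40],[0,0,-80],[0,0,-120]], dr=[[0,0,0],[0,0,0],[0,0,0],[0,0,0],[0,0,0],[0,0,0],[0,0,0],[0,0,0],[0,0,0],[0,0,0]])

```text
clock: 7.6
position: [605.0, 115.0, 343.9]
ee_rot: [-0.196, 0.981, -0.0, -0.001]
contact_force: [-0.3, 0.3, 0.5]
gripper_width: 84.9
grasp_force: 0.0
```

```bash
python3 - <<'E'
from h import *
np.set_printoptions(precision=1,suppress=True)
print(rel([475.7,-172.3,350]))
E
```

```text
[ 229.7 -215.6   -5.6]
```

>>> move_arm(fingers=[85,85,85,85,85,85,85,85,85,85], travel=[[25,-24,-6],[51,-48,-6],[77,-72,-6],[102,-96,-6],[128,-120,-6],[153,-144,-6],[179,-168,-6],[205,-192,-6],[230,-216,-6],[230,-216,-6]], dr=[[0,0,0],[0,0,0],[0,0,0],[0,0,0],[0,0,0],[0,0,0],[0,0,0],[0,0,0],[0,0,0],[0,0,0]])

```text
clock: 8.6
position: [473.9, -175.2, 349.3]
ee_rot: [-0.193, 0.981, 0.0, -0.0]
contact_force: [0.1, 0.6, -0.3]
gripper_width: 85.1
grasp_force: 0.0
```

```bash
python3 - <<'E'
from h import *
import cv2
np.set_printoptions(precision=1,suppress=True)
print(rel([475.7,-172.3,274]))
a=arm.get_image('side')[:,:,::-1][200:380,130:400];b=arm.get_image('top')[:,:,::-1][120:300,210:480]
cv2.imwrite('pics/g3.png',cv2.resize(cv2.hconcat([a,b]),None,fx=1.48,fy=1.48,interpolation=cv2.INTER_CUBIC))
E
```

```text
[-2.8  2.  75.3]
```

View pics/g3.png

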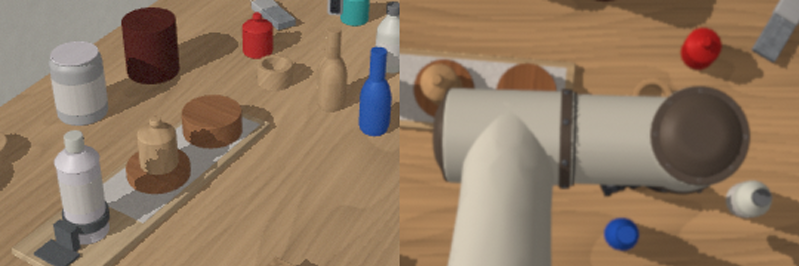

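The jar stands centred on the lower plinth, at about (157,150) in the left half. Now the vase.

>>> move_arm(fingers=[85,85,85,85,85], travel=[[0,0,20],[0,0,45],[0,0,65],[0,0,75],[0,0,75]], dr=[[0,0,0],[0,0,0],[0,0,0],[0,0,0],[0,0,0]])

```text
clock: 9.2
position: [475.8, -172.0, 273.0]
ee_rot: [-0.196, 0.981, 0.0, -0.001]
contact_force: [-0.2, 0.1, 0.4]
gripper_width: 85.2
grasp_force: 0.0
```

```bash
python3 - <<'E'
from h import *
import cv2
np.set_printoptions(precision=1,suppress=True)
print(rel([475.7,-172.3,274]),'jar',at('side',235.4,282.4,105))
cv2.imwrite('pics/g4.png',cv2.resize(arm.get_image('side')[170:290,290:430,::-1],None,fx=5,fy=5,interpolation=cv2.INTER_CUBIC))
E
```

```text
[ 0.2 -0.2 -1. ] jar [598.6 120.7 105. ]
```

View pics/g4.png

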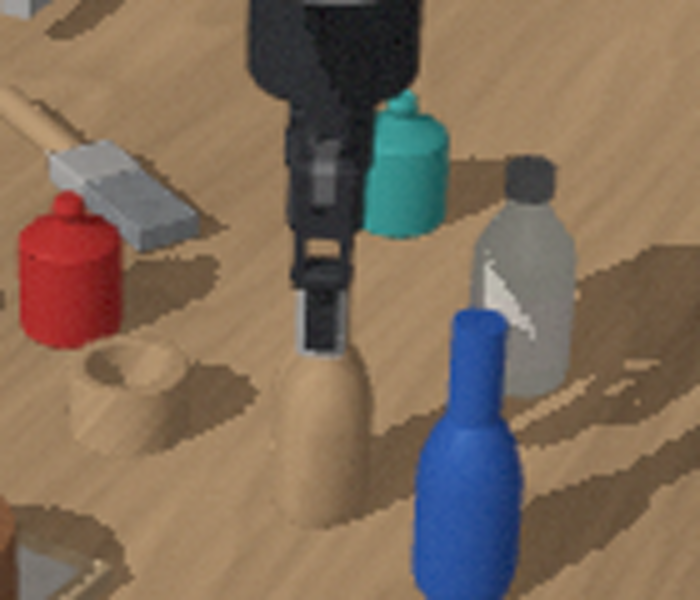

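The fingers straddle the vase neck, with the tip at about (323,330) and the body axis at (322,440). Close on it.

>>> move_arm(fingers=[60,40,12,12,12,12,12,12], travel=[[0,0,0],[0,0,0],[0,0,0],[0,0,0],[0,0,0],[0,0,0],[0,0,0],[0,0,0]], dr=[[0,0,0],[0,0,0],[0,0,0],[0,0,0],[0,0,0],[0,0,0],[0,0,0],[0,0,0]])

```text
clock: 10.05
position: [476.1, -172.8, 274.8]
ee_rot: [-0.196, 0.981, -0.0, 0.001]
contact_force: [0.3, -0.5, 4.5]
gripper_width: 22.8
grasp_force: 59.0
```

>>> move_arm(fingers=[12,12,12,12,12,12,12], travel=[[0,0,-5],[0,0,-20],[0,0,-40],[0,0,-60],[0,0,-80],[0,0,-95],[0,0,-100]], dr=[[0,0,0],[0,0,0],[0,0,0],[0,0,0],[0,0,0],[0,0,0],[0,0,0]])

```text
clock: 10.75
position: [475.5, -172.6, 375.1]
ee_rot: [-0.196, 0.981, 0.0, 0.001]
contact_force: [0.0, -0.8, -1.5]
gripper_width: 23.0
grasp_force: 58.9
```

```bash
python3 - <<'E'
from h import *
np.set_printoptions(precision=1,suppress=True)
print(rel([593.8,-8.3,330]))
E
```

```text
[-172.2  106.3   45.3]
```

>>> move_arm(fingers=[12,12,12,12,12,12,12,12,12,12], travel=[[-8,5,0],[-25,16,0],[-48,30,0],[-72,45,0],[-96,59,0],[-120,74,0],[-144,89,0],[-162,100,0],[-170,105,0],[-172,106,0]], dr=[[0,0,0],[0,0,0],[0,0,0],[0,0,0],[0,0,0],[0,0,0],[0,0,0],[0,0,0],[0,0,0],[0,0,0]])

```text
clock: 11.75
position: [594.2, -7.9, 373.1]
ee_rot: [-0.196, 0.981, 0.0, -0.001]
contact_force: [-0.9, -0.4, -1.4]
gripper_width: 23.1
grasp_force: 58.9
```

>>> move_arm(fingers=[12,12,12,12,12,12,12], travel=[[0,0,10],[0,0,22],[0,0,34],[0,0,41],[0,0,44],[0,0,46],[0,0,46]], dr=[[0,0,0],[0,0,0],[0,0,0],[0,0,0],[0,0,0],[0,0,0],[0,0,0]])

```text
clock: 12.45
position: [593.9, -8.9, 328.2]
ee_rot: [-0.196, 0.981, -0.0, 0.0]
contact_force: [0.2, 0.2, -2.4]
gripper_width: 22.8
grasp_force: 58.9
```

```bash
python3 - <<'E'
from h import *
import cv2
np.set_printoptions(precision=1,suppress=True)
print(rel([593.8,-8.3,325]))
cv2.imwrite('pics/g5.png',cv2.resize(arm.get_image('side')[190:340,170:330,::-1],None,fx=4,fy=4,interpolation=cv2.INTER_CUBIC))
E
```

```text
[-0.1  0.6  3.2]
```

View pics/g5.png

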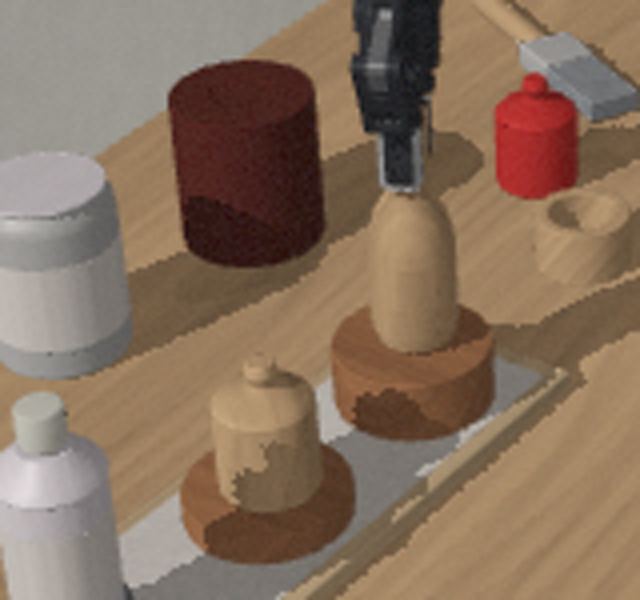

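The vase hangs upright just above the higher plinth, and the jar's base is centred on the lower one. Lower the last millimetres.

>>> move_arm(fingers=[12,12,12,12], travel=[[0,0,1],[0,0,2],[0,0,2.5],[0,0,2.5]], dr=[[0,0,0],[0,0,0],[0,0,0],[0,0,0]])

```text
clock: 12.9
position: [593.8, -8.8, 325.7]
ee_rot: [-0.196, 0.981, 0.0, -0.0]
contact_force: [-0.6, -0.3, -2.8]
gripper_width: 22.9
grasp_force: 58.9
```

>>> move_arm(fingers=[12,12,12], travel=[[0,0,0.5],[0,0,1],[0,0,1]], dr=[[0,0,0],[0,0,0],[0,0,0]])

```text
clock: 13.2
position: [593.9, -8.8, 324.9]
ee_rot: [-0.196, 0.981, -0.0, 0.0]
contact_force: [0.5, -0.2, -0.3]
gripper_width: 22.9
grasp_force: 59.0
```

>>> move_arm(fingers=[12,12,12], travel=[[0,0,0.5],[0,0,0.7],[0,0,0.7]], dr=[[0,0,0],[0,0,0],[0,0,0]])

```text
clock: 13.5
position: [594.0, -8.8, 324.9]
ee_rot: [-0.196, 0.981, -0.0, 0.001]
contact_force: [-1.2, -0.1, 3.8]
gripper_width: 23.2
grasp_force: 59.4
```

>>> move_arm(fingers=[26,32,40,50,60,70,70,70,70,70], travel=[[0,0,0],[0,0,0],[0,0,0],[0,0,0],[0,0,0],[0,0,0],[0,0,-10],[0,0,-30],[0,0,-60],[0,0,-90]], dr=[[0,0,0],[0,0,0],[0,0,0],[0,0,0],[0,0,0],[0,0,0],[0,0,0],[0,0,0],[0,0,0],[0,0,0]])

```text
clock: 14.5
position: [593.8, -8.8, 415.6]
ee_rot: [-0.196, 0.981, -0.0, -0.0]
contact_force: [0.5, -0.5, 0.6]
gripper_width: 69.7
grasp_force: 0.0
```

```bash
python3 - <<'E'
from h import *
np.set_printoptions(precision=1,suppress=True)
print(rel([617.4,254.4,414]))
E
```

```text
[-122.9  234.     1.5]
```

>>> move_arm(fingers=[60,50,40,30,20,10,0,0,0,0], travel=[[-12,23,0],[-27,52,0],[-42,80,0],[-57,108,0],[-72,136,0],[-87,165,0],[-102,193,0],[-116,220,0],[-123,234,0],[-123,234,0]], dr=[[0,0,0],[0,0,0],[0,0,0],[0,0,0],[0,0,0],[0,0,0],[0,0,0],[0,0,0],[0,0,0],[0,0,0]])

```text
clock: 15.5
position: [617.6, 256.3, 414.0]
ee_rot: [-0.197, 0.98, 0.0, 0.0]
contact_force: [-0.1, -1.2, -0.2]
gripper_width: 0.3
grasp_force: 0.0
```

```bash
python3 - <<'E'
from h import *
import cv2
np.set_printoptions(precision=1,suppress=True)
print(rel([617.4,254.4,347]))
a=arm.get_image('side')[:,:,::-1];b=cv2.imread('pics/side0.png')
d=(cv2.absdiff(a,b).max(2)>18)
print('expected top',proj('side',[593.8,-8.8,190]),'base',proj('side',[593.8,-8.8,50]))
for r in range(195,285,6):
    c=np.flatnonzero(d[r,245:300])+245;print(r,c.min() if len(c) else None,c.max() if len(c) else None,len(c))
E
```

```text
[ 0.9 -1.7 67. ]
expected top (np.float64(270.5998802665419), np.float64(218.21403723875338)) base (np.float64(273.5039512807682), np.float64(274.0413178448371))
195 None None 0
201 None None 0
207 None None 0
213 None None 0
219 None None 0
225 265 274 10
231 265 274 10
237 266 273 8
243 262 280 15
249 262 282 17
255 262 283 15
261 264 283 12
267 262 286 22
273 264 291 25
279 273 273 1
```

The vase's silhouette matches an upright pose at the expected spot (neck centre 269.5, body 272.5 in column). Approach the cap.

>>> move_arm(fingers=[0,0,0,0,0,0,0], travel=[[0,-1,20],[0,-1,40],[0,-1,60],[0,-1,68],[0,-1,72],[0,-1,73],[0,-1,73]], dr=[[0,0,0],[0,0,0],[0,0,0],[0,0,0],[0,0,0],[0,0,0],[0,0,0]])

```text
clock: 16.25
position: [618.3, 253.4, 342.1]
ee_rot: [-0.196, 0.981, 0.0, 0.001]
contact_force: [-0.0, -0.0, -0.5]
gripper_width: -0.1
grasp_force: 0.0
```

>>> move_arm(fingers=[0,0,0,0,0,0,0,0], travel=[[0,0,1],[0,0,2],[0,0,4],[0,0,6],[0,0,7],[0,0,8],[0,0,8],[0,0,8]], dr=[[0,0,0],[0,0,0],[0,0,0],[0,0,0],[0,0,0],[0,0,0],[0,0,0],[0,0,0]])

```text
clock: 17.05
position: [618.1, 253.7, 333.5]
ee_rot: [-0.196, 0.981, 0.0, 0.0]
contact_force: [-0.1, 0.2, 5.0]
gripper_width: -0.1
grasp_force: 2.0
```

>>> move_arm(fingers=[0,0,0,0], travel=[[0,0,1],[0,0,2],[0,0,3],[0,0,3]], dr=[[0,0,0],[0,0,0],[0,0,0],[0,0,0]])

```text
clock: 17.45
position: [618.1, 253.7, 331.5]
ee_rot: [-0.196, 0.981, 0.0, 0.001]
contact_force: [-3.5, 0.1, 8.4]
gripper_width: 0.0
grasp_force: 4.3
```

>>> move_arm(fingers=[0,0,0,0,0,0,0,0,0,0], travel=[[0,0,1],[0,0,1],[0,0,1],[0,0,1],[0,0,1],[0,0,1],[0,0,1],[0,0,1],[0,0,1],[0,0,1]], dr=[[0,0,0],[0,0,0],[0,0,0],[0,0,0],[0,0,0],[0,0,0],[0,0,0],[0,0,0],[0,0,0],[0,0,0]])

```text
clock: 18.45
position: [618.0, 253.7, 331.4]
ee_rot: [-0.196, 0.981, 0.0, 0.001]
contact_force: [-3.8, -0.3, 10.9]
gripper_width: -0.3
grasp_force: 5.8
```

The cap is at its stop: the tool moved only 0.1 mm while the force rose to 10.9 N. I held it for 1 s. Now rise clear and settle.

>>> move_arm(fingers=[0,0,0,0,0,0,0,0,0,0], travel=[[0,0,-2],[0,0,-5],[0,0,-10],[0,0,-20],[0,0,-40],[0,0,-60],[0,0,-80],[0,0,-90],[0,0,-90],[0,0,-90]], dr=[[0,0,0],[0,0,0],[0,0,0],[0,0,0],[0,0,0],[0,0,0],[0,0,0],[0,0,0],[0,0,0],[0,0,0]])

```text
clock: 19.45
position: [617.8, 253.5, 417.9]
ee_rot: [-0.195, 0.981, -0.0, -0.001]
contact_force: [-0.2, -0.4, 0.5]
gripper_width: -0.1
grasp_force: 0.0
```

```bash
python3 - <<'E'
from h import *
import cv2
a=arm.get_image('side')[:,:,::-1];b=cv2.imread('pics/side0.png')
d=(cv2.absdiff(a,b).max(2)>18)
for r in(225,249,267):
    c=np.flatnonzero(d[r,245:300])+245;print(r,c.min(),c.max())
print('cap diff px',d[288:300,172:190].sum());print(arm.job_done())
E
```

```text
225 265 274
249 262 282
267 262 286
cap diff px 0
the job is handed in; nothing more can be done
None
```

I stood the vase on the higher plinth and the jar on the lower one, pressed the nozzle cap to its stop for about 1 s and let it spring back, then handed the job in at about 19.5 s; no verdict came back.

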